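# Pack the moisture-test carrier

### The arm

A 6-joint arm with a two-finger parallel gripper is mounted at the origin on the work surface. World frame = base frame: x ahead of the robot, y to its left, z up, the work surface at z = 0. Lengths are in m, angles in degrees, forces in N, time in s.
With the tool pointing down it reaches from about 0.375 to 0.75 m from the base axis. Payload 9 kg.
Tool frame: the origin (TCP) lies where the fingers leave the gripper's body, on its centre line; the fingertips stand 73 mm ahead of it and the grasp point (between the pads) lies 54 mm ahead of it (robot.tip_reach is the distance from the TCP to the fingertips, in m); z points along the fingers, y is the direction in which the jaws open and shut (so a half turn about z gives the same grasp; the last joint's range is limited). The gripper opens to 85 mm and grips with 20 to 120 N. Pads are 22 mm wide; open, the fingers measure 114 mm over their backs; the gripper's body (76 mm by 85 mm) begins 54 mm behind the grasp point. The pads swing forward as they close: fully open they stand 13 mm farther back than shut.
Start: joints at [-82.317, 5.964, 5.575, 89.605, 0, 77.527], TCP at [0.207, -0.563, 0.304] pointing down, gripper open.
Joint ranges: [-171.21, 171.21], [-48.23, 106.86], [-62.78, 66.21], [-105.2, 120.99], [-86.42, 89.51], [-180, 180]. Speed limits (degrees/s): [127.2, 127.2, 147.25, 180, 180, 180].

### API

Orientations are given as [roll, pitch, yaw] about the fixed x, y, z axes, in that order (R = Rz(yaw) Ry(pitch) Rx(roll)).
In Python, from plant import robot gives the robot as it stands. Calls block until the motion is done:
- robot.move_pose(position, orientation): joint-space move of the TCP to a pose.
- robot.line_to(position, vel=0.15, rotation=None, guard=None): straight line of the TCP; rotation=None keeps the orientation; vel is the mean speed in m/s. With guard (N) it stops when the force on the tool has changed by that much, and returns True; else False.
- robot.goto_joints(angles): joint-space move.
- robot.set_gripper(opening): finger opening in m; the grip force is fixed at half the most; returns when the fingers have stopped.
- robot.pause(seconds).
- robot.ik(position, orientation): joint angles nearest the present ones, or None.
- robot.observe(): the state.
- robot.grab_frame(name): name is "side" or "top"; returns the picture (384x512x3 uint8, blue, green, red); there is no depth.
- robot.get_calibration(name): a dict with "vertical_fov" (degrees; the focal length in pixels is half the picture's height over the tangent of half this angle, whatever the lens; pixels are square), "cx", "cy" (the principal point, pixels), "rvec" (rotation vector, rad) and "tvec" (3), from world to camera coordinates, as OpenCV has them. Camera axes: x right, y down, z forward; pixel columns grow to the right and rows downward; lengths in m; the calibration is good to about 2 mm. A picture is of the moment at which its call begins. get_calibration takes no time and is no camera call.
A pose or a line that the arm cannot do raises robot.IKError and nothing moves.
- robot.job_done(): hands the job in, once; it reports no verdict.
The state is a dict: "time": time; "q": joint angles; "qvel": joint speeds; "joint_torque": joint torques, N m; "tool_pos": TCP position; "tcp_rot": TCP orientation; "ft_force": force on the tool from outside, world axes, zero at the start; "torque": the same for the moment, N m; "gripper_width": finger opening in m.
Only numpy, scipy, OpenCV 4.12 (cv2) and the standard library are available. Lean on these libraries where they do the work, as an engineer would, in place of code of your own. Each camera call takes 0.05 s, during which the arm holds its last target. There are 200 camera calls.

### The job

Get the white carrier tray ready for the next moisture test. First slide the red-lidded dish along the tray floor, without picking it up, until it is fully home against the blue end wall; then pull the blue-handled spatula up out of the tool holder and lay it lengthwise over the dish, resting in the notches of both end walls, its steel tip out over the blue end and about half of its handle sticking out over the white end. Lay it down rather than dropping it, leave the other two tools in the holder, and do not disturb the bottles or the wooden weight box.

Things in the scene. Friction and masses are not known exactly. Their poses are not given: they have to be found in the camera images.
- tray: Fixed white enamel tray with blue rims, 172 x 76 mm, 50 mm high, open on top. Origin: centre of its underside; x lengthwise towards the blue end wall (roughly towards the tool holder), z up. Floor 4 mm thick, walls 6 mm, inside 160 x 64 mm. The laid spatula's axis is about 45 mm above the underside, its middle at x = -19 mm (25 mm either way is good), handle end near x = -154 mm.
- notch_white (a point): Middle of the bottom of the notch in the white end wall (tray x = -83 mm, 38 mm up), open at the top, 24 mm wide across the tray. It carries the spatula's handle. Axes as the tray's.
- notch_blue (a point): Middle of the bottom of the notch in the blue end wall (tray x = +83 mm, 41 mm up), open at the top, 20 mm wide across the tray. It carries the spatula's shaft. Axes as the tray's.
- dish_mid (a point): Centre of the loose aluminium dish with a red lid (fixed on), a cylinder 48 mm in diameter and 29 mm high, about 70 g, standing on the tray floor. It is home with its centre at tray x = +56 mm (7 mm short will do). At the start it stands 31 to 68 mm short of that, with at least 44 mm of free floor between it and the white end wall; it slides easily.
- holder: Fixed grey tool holder: base plate 70 x 180 x 6 mm with three upright square sleeves in a row at y = -60, 0 and +60 mm, each 22 mm square outside, 16 mm inside, rim 91 mm and inner floor 9 mm above the bench. Origin: centre of the underside; x points roughly away from the robot, z up. Each sleeve holds one tool upright or leaning up to 5 degrees, in any order.
- spatula_mid (a point): Middle of the spatula, 135 mm from either end; z runs along it from steel tip to handle end. 270 mm long, about 70 g, balance point within 2 mm of this middle. From the handle end: round blue handle 14 mm in diameter and 120 mm long, then round steel shaft 8 mm in diameter, and a flat 12 x 4 mm tip, 24 mm long. It stands tip down and is the tallest tool in the holder.
- spatula_tip (a point): Steel tip end of the spatula, on its axis; same axes as spatula_mid.
- probe_mid (a point): Middle of the black-handled probe standing in the holder, 195 mm long, handle 14 mm in diameter; z along it, upwards. To be left in its sleeve.
- brush_mid (a point): Middle of the yellow-handled brush standing in the holder, 215 mm long, handle 14 mm in diameter; z along it, upwards. To be left in its sleeve.
- bottle1_mid (a point): Amber sample bottle with clear stopper, 54 mm in diameter, 100 mm high, standing on the bench on the robot's side of the tray; this point is on its axis 50 mm up, z up.
- bottle2_mid (a point): A second such bottle, standing just beyond the blue end of the tray; this point is on its axis 50 mm up, z up.
- weightbox_mid (a point): Centre of the loose wooden weight box beside the tray, on the side away from the robot, 100 x 33 mm and 28 mm high; x along its length, z up.

How it is judged (in metres and radians):
On the way, in this order (a step that is already met when the one before it is completed fails the run):
1. the dish has been slid home against the blue end wall (x of dish_mid in the frame of tray above 0.049 m and z of dish_mid in the frame of tray below 0.026 m and angle between dish_mid's own z axis and vertical below 0.1 rad and y of dish_mid in the frame of tray between -0.012 and 0.012 m and linear speed of dish below 0.02 m/s), for 0.2 s.
2. the spatula has been pulled clear of the holder (z of spatula_tip in the frame of holder above 0.095 m), for 0.1 s.
At the end, for the whole second after the job is handed in: Dish flat on the tray floor within 7 mm of the blue end wall. Spatula at rest in both notches: middle at tray x -46 to 8 mm, y within 12 mm, z 36 to 53 mm; within 0.1 rad of the tray's length; tip beyond x = 88 mm on the blue side (all of step 1 and x of spatula_mid in the frame of tray between -0.046 and 0.008 m and y of spatula_mid in the frame of tray between -0.012 and 0.012 m and z of spatula_mid in the frame of tray between 0.036 and 0.053 m and x of spatula_tip in the frame of tray above 0.088 m and angle between the z axis of spatula_mid and the x axis of tray, either way round below 0.1 rad and linear speed of spatula below 0.02 m/s); the robot touches nothing.
It fails at once if the dish is lifted off the tray floor or tipped over (z of dish_mid in the frame of tray above 0.033 m or angle between dish_mid's own z axis and vertical above 0.5 rad).
It fails at once if the spatula is dropped from more than about 4 cm (linear speed of spatula above 0.9 m/s and contact force between the fingers and spatula below 0.05 N).
It fails at once if the probe or the brush is pulled out or moved more than 45 mm (distance of any of probe_mid, brush_mid from where it was at the start of the episode above 0.045 m).
It fails at once if a bottle is moved more than 20 mm or tipped ((distance of bottle1_mid from where it was at the start of the episode above 0.02 m or angle between bottle1_mid's own z axis and vertical above 0.3 rad) or (distance of bottle2_mid from where it was at the start of the episode above 0.02 m or angle between bottle2_mid's own z axis and vertical above 0.3 rad)).
It fails at once if the weight box is moved more than 20 mm or tipped (distance of weightbox_mid from where it was at the start of the episode above 0.02 m or angle between weightbox_mid's own z axis and vertical above 0.3 rad).
It also fails if it takes over 67 s, if anything falls off the work surface, if the arm or the gripper's body presses on something with over 40 N, if the wrist force passes 120 N, or if a joint passes its speed limit or range.

## Working session

There is one attempt and no reset: what is moved stays moved. The work goes in short steps, each a Python script; the robot and the scene stay as the last script left them, time stands still between calls to the robot, and variables do not carry over. Pictures are saved under pics/ and viewed, about 8 in all and at most 12, crops included, and the job is handed in when it is done.

```bash
ls; mkdir -p pics
python3 - <<'E'
from plant import robot
import cv2
for n in("top","side"):
    f=robot.grab_frame(n); cv2.imwrite(f"pics/{n}0.png",f); cv2.imwrite(f"pics/{n}0b.png",cv2.resize(f,(800,600),interpolation=cv2.INTER_CUBIC))
    print(n,robot.get_calibration(n))
print(robot.observe())
E
```

```text
pics
top {'vertical_fov': 52.2630316371156, 'cx': 256.7640003423704, 'cy': 194.81790261779918, 'rvec': array([ 2.17851379, -2.16561403,  0.10405111]), 'tvec': array([-0.00473395,  0.54957738,  0.94731263])}
side {'vertical_fov': 52.791212367990276, 'cx': 246.643966335115, 'cy': 196.0235358555508, 'rvec': array([ 0.04571549, -2.92329978,  1.06310675]), 'tvec': array([0.53298261, 0.09304173, 0.90582106])}
{'time': 0.1, 'q': array([-8.23157414e+01,  5.99589518e+00,  5.53071479e+00,  8.96045502e+01,
        9.26004220e-04,  7.75271741e+01]), 'qvel': array([-0.03954991, -0.05346447,  0.07541205, -0.00319101, -0.03783058,
       -0.06461788]), 'joint_torque': array([ 4.17745454e-03, -5.58212042e+01,  5.04717886e+01,  1.31145588e-02,
       -3.29413297e-04, -4.14422502e-06]), 'tool_pos': array([ 0.20674456, -0.56302488,  0.30318521]), 'tcp_rot': array([-1.79932115e+02, -1.59643058e-02,  2.01570745e+01]), 'ft_force': array([-0.39230686,  0.96799902, -0.39065299]), 'torque': array([-0.00389935, -0.03012962,  0.00266771]), 'gripper_width': 0.08529460575865809}
```

View pics/top0b.png

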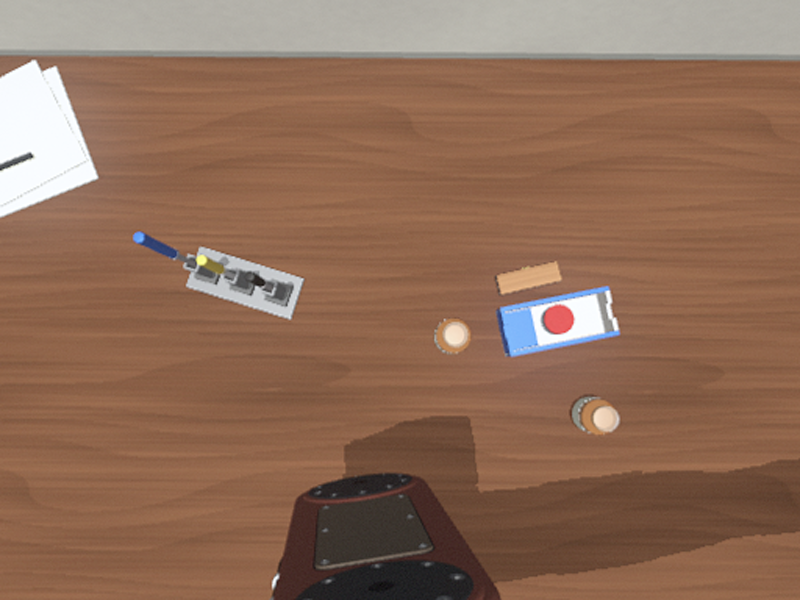

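View pics/side0b.png

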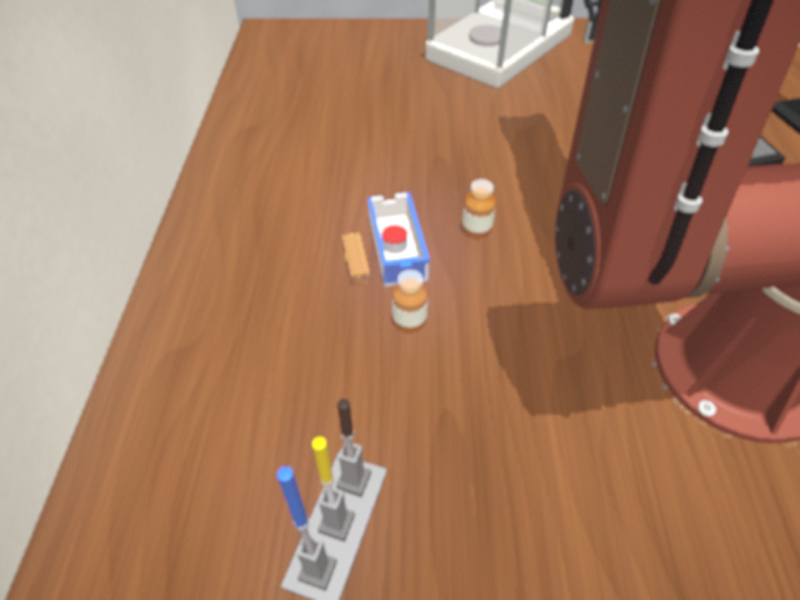

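The top view shows the tray at about (500–620, 290–355) in the 800-px picture, with its blue end to the left. The dish is at (558, 320), the holder at (190–303, 248–318), and the spatula in the left sleeve leaning outward. The side view shows the same layout, with the spatula handle top at (286, 470). I'll zoom in on the details next.

Run:
```python
import cv2,numpy as np
t=cv2.imread("pics/top0.png");s=cv2.imread("pics/side0.png")
a=cv2.resize(t[150:290,270:410],(400,400),interpolation=cv2.INTER_CUBIC)
b=cv2.resize(t[130:230,75:205],(520,400),interpolation=cv2.INTER_CUBIC)[:,:400]
c=cv2.resize(s[110:220,210:320],(400,400),interpolation=cv2.INTER_CUBIC)
d=cv2.resize(s[245:384,165:265],(288,400),interpolation=cv2.INTER_CUBIC)
d=cv2.copyMakeBorder(d,0,0,0,112,cv2.BORDER_CONSTANT)
m=np.vstack([np.hstack([a,b]),np.hstack([c,d])])
cv2.imwrite("pics/crop1.png",m[:,:][:800,:800] if 0 else cv2.resize(m,(600,600),interpolation=cv2.INTER_AREA))
```

```text
(no output)
```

View pics/crop1.png

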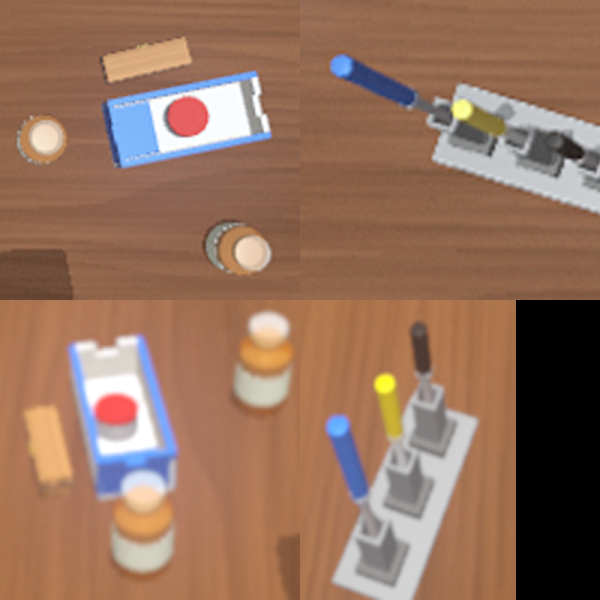

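The crops show a floor painted blue at the blue end and the notch in the white end wall at the far right. Bottle2 stands almost on the tray axis beyond the blue end. Now the measurements.

```bash
cat > h.py <<'E'
import cv2,numpy as np
from plant import robot
class Cam:
    def __init__(s,n):
        c=robot.get_calibration(n); f=192/np.tan(np.radians(c['vertical_fov'])/2)
        s.K=np.array([[f,0,c['cx']],[0,f,c['cy']],[0,0,1]]); s.R=cv2.Rodrigues(c['rvec'])[0]; s.t=c['tvec']; s.rv=c['rvec']
        s.C=-s.R.T@s.t
    def ray(s,p): 
        d=s.R.T@np.linalg.inv(s.K)@np.array([p[0],p[1],1.]); return d/np.linalg.norm(d)
    def plane(s,p,z):
        d=s.ray(p); return s.C+d*(z-s.C[2])/d[2]
    def proj(s,X): return cv2.projectPoints(np.array(X,float).reshape(-1,1,3),s.rv,s.t,s.K,None)[0].reshape(-1,2)
T,S=Cam("top"),Cam("side")
def mask(im,lo,hi,box=None):
    m=cv2.inRange(cv2.cvtColor(im,cv2.COLOR_BGR2HSV),lo,hi)
    if box is not None:
        k=np.zeros_like(m);x0,y0,x1,y1=box;k[y0:y1,x0:x1]=255;m&=k
    return m
def blobs(m):
    n,l,st,c=cv2.connectedComponentsWithStats(m); o=sorted(range(1,n),key=lambda i:-st[i,4]); return [(st[i],c[i],l==i) for i in o]
BLUE=((100,120,60),(125,255,255)); RED=((0,150,80),(8,255,255))
def fitl(m): # axis line of a blob: point, dir, extents
    ys,xs=np.nonzero(m); vx,vy,x,y=cv2.fitLine(np.c_[xs,ys].astype(np.float32),cv2.DIST_L2,0,.01,.01).ravel()
    p=np.array([x,y]);v=np.array([vx,vy]);q=(np.c_[xs,ys]-p)@v; return p,v,q.min(),q.max()
def axis3(mt,ms):
    N=[]
    E=[]
    for c,m in((T,mt),(S,ms)):
        p,v,a,b=fitl(m); n=np.cross(c.ray(p-40*v),c.ray(p+40*v)); N.append(n/np.linalg.norm(n)); E.append((p+a*v,p+b*v))
    d=np.cross(*N); d/=np.linalg.norm(d); d*=np.sign(d[2]) if abs(d[2])>.3 else 1
    P=np.linalg.lstsq(np.array([N[0],N[1],d]),np.array([N[0]@T.C,N[1]@S.C,d@T.C]),rcond=None)[0]
    def near(c,px): # point on axis closest to the ray
        r=c.ray(px); w=c.C-P; A=np.array([[1,-d@r],[d@r,-1]]); t=np.linalg.solve(A,[d@w,r@w])[0]; return P+t*d
    return P,d,[[near(c,e) for e in es] for c,es in((T,E[0]),(S,E[1]))]
E
cat > m1.py <<'E'
from h import *
t=cv2.imread("pics/top0.png");s=cv2.imread("pics/side0.png")
print("cams",T.C,S.C)
# spatula handle
mt=blobs(mask(t,*BLUE,(70,130,150,190)))[0][2]; ms=blobs(mask(s,*BLUE,(165,280,210,345)))[0][2]
P,d,E=axis3(mt,ms); print("spat d",d,"ends",np.round(E,4).tolist())
# dish
for c,im,n in((T,t,'top'),(S,s,'side')):
    b=blobs(mask(im,*RED,(230,120,400,240)))[0]; print("red",n,b[0],b[1],c.plane(b[1],.033))
# tray blue in top
m=mask(t,(95,90,60),(125,255,255),(310,170,410,240))
w=mask(t,(0,0,150),(180,60,255),(310,170,410,240))
print("blue",blobs(m)[0][0]); allm=m|w|mask(t,(0,0,90),(180,50,255),(370,170,410,240))|mask(t,*RED,(310,170,410,240))
b=blobs(cv2.morphologyEx(allm,cv2.MORPH_CLOSE,np.ones((3,3))))[0]; r=cv2.minAreaRect(np.argwhere(b[2])[:,::-1].astype(np.float32)); print("rect",r)
for p in cv2.boxPoints(r): print(p,T.plane(p,.05))
# bottles/weightbox wood-ish: stopper pixel guesses
for nm,p in(("b1",(600*.64,420*.64)),("b2",(454*.64,335*.64))): print(nm,T.plane(p,.1))
m=mask(t,(8,80,170),(20,255,255),(310,160,365,195)); b=blobs(m)[0]; print("box",b[0],T.plane(b[1],.028))
# holder plate grey: corners
m=mask(t,(0,0,110),(180,40,255),(110,150,200,210)); b=blobs(m)[0]; r=cv2.minAreaRect(np.argwhere(b[2])[:,::-1].astype(np.float32))
for p in cv2.boxPoints(r): print("hold",p,T.plane(p,.006))
E
python3 m1.py
```

```text
cams [ 0.45626539 -0.00200395  0.99562885] [0.49891699 0.53023015 0.76366016]
spat d [-1.51920149e-04 -6.99654756e-03  9.99975512e-01] ends [[[0.6034, 0.31, 0.2942], [0.6034, 0.3109, 0.1625]], [[0.6034, 0.3101, 0.2857], [0.6034, 0.3109, 0.1595]]]
red top [350 196  17  17  74] [359.86486486 202.85135135] [ 0.53056778 -0.25584636  0.033     ]
red side [246 145  13  10 101] [251.96039604 149.62376238] [ 0.52771315 -0.247952    0.033     ]
blue [318 183  78  45 910]
rect ((356.9039001464844, 205.51922607421875), (33.14362716674805, 74.52413177490234), 78.69007110595703)
[317.11545 196.57692] [ 0.54390547 -0.14793661  0.05      ]
[390.19235 181.96153] [ 0.58070349 -0.32619692  0.05      ]
[396.69235 214.46153] [ 0.50165959 -0.33978298  0.05      ]
[323.61545 229.07692] [ 0.46543552 -0.16288764  0.05      ]
b1 [ 0.3764002  -0.28978971  0.1       ]
b2 [ 0.49795802 -0.07910094  0.1       ]
box [318 167  42  21 509] [ 0.59454121 -0.20403736  0.028     ]
hold [113.03202 181.69751] [0.58297571 0.36503436 0.006     ]
hold [121.377205 154.99289 ] [0.65213521 0.34646664 0.006     ]
hold [194.37366 177.80429] [0.59421578 0.15795241 0.006     ]
hold [186.02847 204.50891] [0.52582292 0.177652   0.006     ]
```

Run:
```python
import cv2,numpy as np
t=cv2.imread("pics/top0.png");s=cv2.imread("pics/side0.png")
def g(im,x,y,w,h,k):
    o=cv2.resize(im[y:y+h,x:x+w],None,fx=k,fy=k,interpolation=cv2.INTER_NEAREST)
    for i in range(0,w,10): cv2.putText(o,str(x+i),(i*k,10),0,.35,(0,255,0),1);o[::4,i*k]=(0,255,0)
    for i in range(0,h,10): cv2.putText(o,str(y+i),(0,i*k+10),0,.35,(0,255,0),1);o[i*k,::4]=(0,255,0)
    return o
a=g(t,312,176,90,58,8); cv2.imwrite("pics/c2.png",a); 
b=g(s,215,120,65,65,9); cv2.imwrite("pics/c3.png",b)
```

```text
(no output)
```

View pics/c2.png

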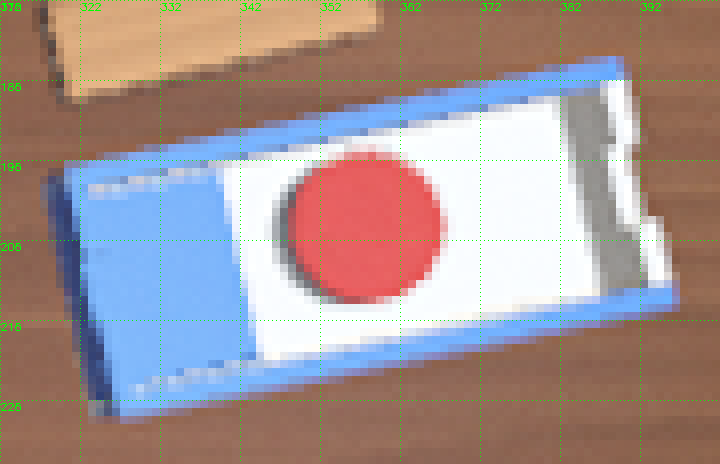

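View pics/c3.png

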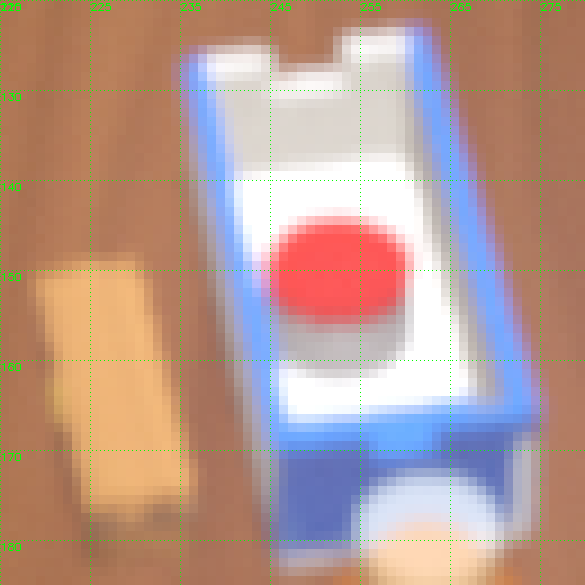

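Corners of the tray rim in the top crop are about (319.75, 196.1), (326.25, 227.75), (389.9, 182.75) and (396.5, 213.6). The red lid is centred at (357.4, 203.9). In the side crop, the lid and tray match that layout.

```bash
cat > tray.py <<'E'
from h import *
def rigid(A,B): # 2D rigid B≈R A+t
    a,b=A.mean(0),B.mean(0); th=np.arctan2(*((lambda H:(H[0,1]-H[1,0],H[0,0]+H[1,1]))((A-a).T@(B-b))))
    R=np.array([[np.cos(th),-np.sin(th)],[np.sin(th),np.cos(th)]]); return th,R,b-R@a
px=[(319.75,196.1),(326.25,227.75),(389.9,182.75),(396.5,213.6)]
W=np.array([T.plane(p,.05)[:2] for p in px])
M=np.array([(86,-38),(86,38),(-86,-38),(-86,38)])/1e3
th,R,o=rigid(M,W)
def tw(x,y,z): return np.r_[R@[x,y]+o,z]
def wt(X): return R.T@(np.asarray(X)[:2]-o)
dish=T.plane((357.4,203.9),.033)
E
python3 - <<'E'
from tray import *
print("tray",o,np.degrees(th)); print("resid mm",np.round(1e3*((R@M.T).T+o-W),1).tolist())
print("lens",[np.linalg.norm(W[0]-W[2]),np.linalg.norm(W[1]-W[3]),np.linalg.norm(W[0]-W[1]),np.linalg.norm(W[2]-W[3])])
print("dish tray",wt(dish)); 
t=cv2.imread("pics/top0.png");s=cv2.imread("pics/side0.png")
print("side proj corners",S.proj([tw(*m,.05) for m in M]).round(1).tolist(), "dish top side",S.proj([dish]))
for n,p,z in(("b1",(603.5*.64,419*.64),.1),("b2",(455.5*.64,333.5*.64),.1),("box",(529*.64,278*.64),.028)): print(n,wt(T.plane(p,z)))
# IK checks
from scipy.spatial.transform import Rotation as Ro
def eul(z,y):
    x=np.cross(y,z); return Ro.from_matrix(np.c_[x,y,z]).as_euler('xyz',degrees=True)
tx=np.r_[R@[1,0],0];ty=np.r_[R@[0,1],0]
for nm,X in(("push0",tw(-.04,0,.085)),("push1",tw(.02,0,.085)),("lay",tw(-.12,0,.1)),("lay hi",tw(-.12,0,.25))):
    for sg in(1,-1):
        q=robot.ik(X,eul(np.array([0,0,-1.]),sg*ty)); print(nm,sg,None if q is None else np.round(q))
sp=np.array([.6034,.3103,.245])
for a in range(-90,91,30):
    d=np.array([np.cos(np.radians(a)),np.sin(np.radians(a)),0]);
    for sg in(1,-1):
      y=sg*np.array([-d[1],d[0],0]); r=[]
      for X in(sp-.054*d,sp-.13*d,sp-.054*d+[0,0,.14]):
        q=robot.ik(X,eul(d,y)); r.append(None if q is None else np.round(q).tolist())
      print("grasp",a,sg,r)
E
```

```text
tray [ 0.5240662  -0.24710369] 101.29224530037355
resid mm [[-0.6, -1.0], [1.3, -0.9], [-0.6, 1.4], [-0.1, 0.5]]
lens [np.float64(0.17437302682299569), np.float64(0.17369262186584947), np.float64(0.07789244367937337), np.float64(0.07631065758456353)]
dish tray [-0.00332333 -0.00328574]
side proj corners [[244.3, 169.6], [273.5, 165.9], [234.9, 126.5], [261.3, 123.4]] dish top side [[251.89692097 149.17880609]]
b1 [-0.01822564  0.15273532]
b2 [ 0.16727061 -0.00903014]
box [ 0.02756494 -0.07579308]
push0 1 [ -41.   11.  -12.   67.    0. -142.]
push0 -1 [-41.  11. -12.  67.   0.  38.]
push1 1 [ -37.    5.  -18.   67.    0. -138.]
push1 -1 [-37.   5. -18.  67.   0.  42.]
lay 1 [ -45.   19.   -1.   70.    0. -146.]
lay -1 [-45.  19.  -1.  70.   0.  34.]
lay hi 1 [ -45.   16.   11.   85.    0. -146.]
lay hi -1 [-45.  16.  11.  85.   0.  34.]
grasp -90 1 [None, None, None]
grasp -90 -1 [None, None, None]
grasp -60 1 [None, None, None]
grasp -60 -1 [None, None, None]
grasp -30 1 [[39.0, 5.0, -44.0, -49.0, -69.0, 0.0], [46.0, 4.0, -45.0, -49.0, -76.0, 0.0], [39.0, -13.0, -43.0, -30.0, -69.0, 0.0]]
grasp -30 -1 [[39.0, 5.0, -44.0, -49.0, -69.0, -180.0], [46.0, 4.0, -45.0, -49.0, -76.0, -180.0], [39.0, -13.0, -43.0, -30.0, -69.0, -180.0]]
grasp 0 1 [None, None, None]
grasp 0 -1 [None, None, None]
grasp 30 1 [None, None, None]
grasp 30 -1 [None, None, None]
grasp 60 1 [None, None, [-8.0, -40.0, -63.0, -23.0, 68.0, 0.0]]
grasp 60 -1 [None, None, [-8.0, -40.0, -63.0, -23.0, 68.0, -180.0]]
grasp 90 1 [None, None, None]
grasp 90 -1 [None, None, None]<sys>:0: UserWarning: Gimbal lock detected. Setting third angle to zero since it is not possible to uniquely determine all angles.
```

```bash
cat >> tray.py <<'E'
from scipy.spatial.transform import Rotation as Ro
UP=np.array([0,0,1.]); tx=np.r_[R@[1,0],0]; ty=np.r_[R@[0,1],0]
def eul(z,y): return Ro.from_matrix(np.c_[np.cross(y,z),y,z]).as_euler('xyz',degrees=True)
def hold(a,b,sg):  # tool z,y at the upright grasp
    d=np.array([np.cos(np.radians(a)),np.sin(np.radians(a)),0]); b=np.radians(b)
    return d*np.cos(b)-UP*np.sin(b), sg*np.cross(UP,d)
def lay(b,sg):
    b=np.radians(b); return tx*np.sin(b)-UP*np.cos(b), sg*np.cross(UP,-tx)
E
python3 - <<'E' 2>/dev/null
from tray import *
sp=np.array([.6034,.3103,0])
for b in(0,10,20,30,40,50,60):
    r=[]
    for sg in (1,-1):
        z,y=lay(b,sg); e=eul(z,y); qs=[robot.ik(tw(-.118,0,h)-.054*z,e) for h in(.045,.2,.3)]; r.append([None if q is None else np.round(q).astype(int).tolist() for q in qs])
    print("lay",b,r)
for b in(0,10,20,30,40,50):
  for a in range(-90,100,15):
    z,y=hold(a,b,1); e=eul(z,y)
    qs=[robot.ik(sp+UP*.243-k*z+h*UP,e) for k,h in((.054,0),(.14,0),(.054,.13))]
    if any(q is not None for q in qs): print(b,a,[None if q is None else np.round(q).astype(int).tolist() for q in qs])
E
```

```text
lay 0 [[[-45, 19, -1, 70, 0, 34], [-45, 16, 11, 86, 0, 34], [-45, 18, 24, 96, 0, 34]], [[-45, 19, -1, 70, 0, -146], [-45, 16, 11, 86, 0, -146], [-45, 18, 24, 96, 0, -146]]]
lay 10 [[[-47, 29, 11, 80, 5, 31], [-47, 26, 23, 96, 5, 31], [-47, 29, 37, 107, 5, 31]], [[-47, 29, 11, 80, 5, -149], [-47, 26, 23, 96, 5, -149], [-47, 29, 37, 107, 5, -149]]]
lay 20 [[[-49, 40, 24, 91, 10, 28], [-49, 38, 37, 107, 10, 28], [-49, 43, 54, 119, 10, 28]], [[-49, 40, 24, 91, 10, -152], [-49, 38, 37, 107, 10, -152], [-49, 43, 54, 119, 10, -152]]]
lay 30 [[[-51, 53, 40, 104, 13, 25], [-51, 53, 55, 119, 13, 25], None], [[-51, 53, 40, 104, 13, -155], [-51, 53, 55, 119, 13, -155], None]]
lay 40 [[[-52, 70, 62, 119, 17, 21], None, None], [[-52, 70, 62, 119, 17, -159], None, None]]
lay 50 [[None, None, None], [None, None, None]]
lay 60 [[None, None, None], [None, None, None]]
0 -45 [[40, 16, -31, -48, -85, 0], None, [40, 2, -31, -33, -85, 0]]
0 -30 [[39, 5, -44, -49, -69, 0], [47, 4, -45, -50, -77, 0], [39, -12, -44, -32, -69, 0]]
0 -15 [[35, -7, -57, -49, -50, 0], [43, -14, -62, -48, -58, 0], [35, -28, -56, 
[... 3705 characters left out ...]
 -24, 49, -25, 34], [31, -19, -21, 58, -27, 38], [27, -13, -9, 62, -25, 34]]
50 0 [[22, -23, -31, 44, -14, 17], [25, -31, -30, 53, -16, 19], [22, -22, -17, 57, -14, 17]]
50 15 [[17, -28, -35, 42, -1, 1], [17, -38, -35, 53, -1, 1], [17, -26, -21, 56, -1, 1]]
50 30 [[11, -28, -35, 44, 12, -15], [9, -39, -35, 55, 14, -17], [11, -27, -21, 57, 12, -15]]
50 45 [[6, -24, -32, 49, 24, -32], [2, -33, -31, 61, 26, -36], [6, -22, -17, 62, 24, -32]]
50 60 [[2, -16, -24, 58, 33, -50], [-3, -21, -21, 69, 35, -56], [2, -14, -9, 71, 33, -50]]
50 75 [[0, -4, -13, 69, 38, -70], [-5, -7, -8, 81, 39, -77], [0, -3, 2, 82, 38, -70]]
50 90 [[0, 9, 1, 82, 40, -90], [-6, 9, 8, 94, 40, -97], [0, 10, 16, 96, 40, -90]]
```

```bash
python3 - <<'E' 2>/dev/null
from tray import *
e=eul(-UP,-ty); zt=.014+robot.tip_reach
robot.set_gripper(0)
robot.move_pose(tw(-.054,dy:=wt(dish)[1],.20),e)
robot.line_to(tw(-.054,dy,zt),vel=.1,guard=10)
o1=robot.observe(); print(o1['time'],o1['tool_pos'],o1['ft_force'],o1['gripper_width'])
g=robot.line_to(tw(-.03,0,zt),vel=.06,guard=10); print(g)
g=robot.line_to(tw(.030,0,zt),vel=.04,guard=8)
o1=robot.observe(); print(g,o1['time'],wt(o1['tool_pos']),o1['ft_force'])
robot.line_to(tw(wt(o1['tool_pos'])[0]-.012,0,zt),vel=.05)
robot.line_to(tw(wt(o1['tool_pos'])[0]-.02,0,.20),vel=.2)
# plan check for the spatula
b,a=20,-30
z,y=hold(a,b,1); zl,yl=lay(b,1); G=np.array([.6034,.3103,.243])
back=np.array([np.cos(np.radians(163)),np.sin(np.radians(163)),0])*.12
seq=[G-.14*z,G-.054*z,G+UP*.14-.054*z,G+UP*.14+back-.054*z]
print([None if (q:=robot.ik(p,eul(z,y))) is None else np.round(q).tolist() for p in seq])
L=tw(-.126,0,.26)-.054*zl
from scipy.spatial.transform import Slerp
rs=Slerp([0,1],Ro.from_euler('xyz',[eul(z,y),eul(zl,yl)],degrees=True))
for f in np.linspace(0,1,9):
    q=robot.ik(seq[3]*(1-f)+L*f,rs(f).as_euler('xyz',degrees=True)); print(round(f,2),None if q is None else np.round(q).tolist())
f=robot.grab_frame("top"); cv2.imwrite("pics/top1.png",f); print(robot.observe()['time'])
s=robot.grab_frame("side"); cv2.imwrite("pics/side1.png",s)
cv2.imwrite("pics/v1.png",np.hstack([cv2.resize(f[150:270,290:410],(400,400)),cv2.resize(s[100:220,190:310],(400,400))]))
E
```

```text
3.75 [ 0.53828873 -0.29975426  0.08747814] [ 0.29033103 -0.20176558  0.67828888] -0.000277455724653504
False
True 5.4917 [ 0.02212859 -0.00022522] [ 1.11083701 -4.3177088  -0.95468296]
[[45.0, -10.0, -30.0, 34.0, -65.0, 52.0], [37.0, -9.0, -34.0, 18.0, -60.0, 39.0], [37.0, -15.0, -25.0, 34.0, -60.0, 39.0], [48.0, -16.0, -23.0, 54.0, -67.0, 58.0]]
0.0 [48.0, -16.0, -23.0, 54.0, -67.0, 58.0]
0.12 [37.0, -28.0, -29.0, 58.0, -54.0, 59.0]
0.25 [23.0, -38.0, -34.0, 63.0, -39.0, 56.0]
0.38 [6.0, -42.0, -34.0, 68.0, -24.0, 50.0]
0.5 [-11.0, -37.0, -29.0, 73.0, -10.0, 43.0]
0.62 [-26.0, -25.0, -19.0, 79.0, -0.0, 36.0]
0.75 [-36.0, -7.0, -5.0, 87.0, 5.0, 32.0]
0.88 [-44.0, 14.0, 16.0, 98.0, 8.0, 29.0]
1.0 [-50.0, 42.0, 49.0, 115.0, 10.0, 28.0]
6.6583
```

View pics/v1.png

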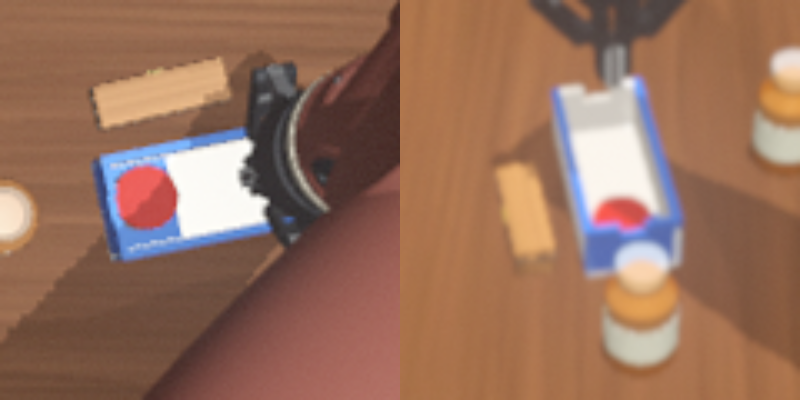

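The dish now sits in the blue zone, with the lid at about (147, 197) in the left crop, and the bottles and box haven't moved. Contact was at tray x 22 mm, which puts the dish centre at about 57 mm. Next is the spatula grasp.

```bash
python3 - <<'E' 2>/dev/null
from tray import *
t=cv2.imread("pics/top1.png"); m=mask(t,(0,120,80),(8,255,255),(310,180,350,230))|mask(t,(170,120,80),(180,255,255),(310,180,350,230))
x,y0,w,h=blobs(m)[0][0][:4]; print("dish tray",wt(T.plane((x+w/2-.5,y0+h/2-.5),.033)))
b,a=20,-30
z,y=hold(a,b,1); e=eul(z,y); G=np.array([.6034,.3103,.243])
pre=G-.14*z; 
print(robot.ik(tw(0,0,.36),eul(-UP,-ty)), robot.ik(pre+UP*.1,e))
robot.move_pose(tw(0,0,.36),eul(-UP,-ty)); robot.move_pose(pre+UP*.1,e); robot.set_gripper(.05)
robot.line_to(pre,vel=.15)
g=robot.line_to(G-.054*z,vel=.08,guard=8)
o1=robot.observe(); print(g,o1['time'],o1['tool_pos'],G-.054*z,o1['ft_force'])
f=robot.grab_frame("top"); s=robot.grab_frame("side"); cv2.imwrite("pics/side2.png",s);cv2.imwrite("pics/top2.png",f)
cv2.imwrite("pics/v2.png",np.hstack([cv2.resize(f[90:250,60:220],(400,400)),cv2.resize(s[224:384,120:280],(400,400))]))
E
```

```text
dish tray [ 0.05689568 -0.00337262]
[-38.16968197   3.54685012   8.8984449   95.35159478   0.
  40.53807273] [ 44.96098944 -12.91996061 -22.01833955  45.41631377 -65.16315674
  51.84806047]
False 12.125 [0.55930871 0.3359713  0.26178989] [0.55945493 0.3356717  0.26146909] [-0.05611337 -0.05606603 -0.18577883]
```

View pics/v2.png

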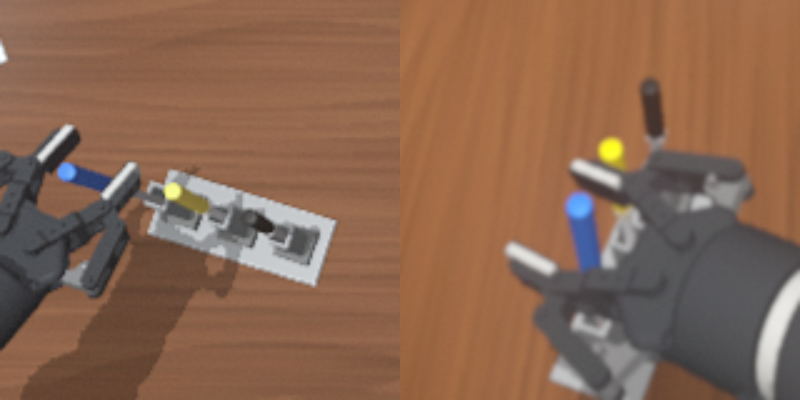

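The handle stands between the open pads in both views. Now I'll close, lift and back away from the row.

```bash
python3 - <<'E' 2>/dev/null
from tray import *
b,a=20,-30
z,y=hold(a,b,1); G=np.array([.6034,.3103,.243])
back=np.array([np.cos(np.radians(163)),np.sin(np.radians(163)),0])*.12
robot.set_gripper(0); o1=robot.observe(); print(o1['gripper_width'],o1['ft_force'])
P=o1['tool_pos']
robot.line_to(P+UP*.145,vel=.1); o1=robot.observe(); print(o1['gripper_width'],o1['ft_force'])
robot.line_to(P+UP*.145+back,vel=.12)
robot.pause(.2); o1=robot.observe(); print(o1['time'],o1['gripper_width'],o1['ft_force'],o1['tool_pos'],o1['tcp_rot'])
f=robot.grab_frame("top"); s=robot.grab_frame("side"); cv2.imwrite("pics/side3.png",s);cv2.imwrite("pics/top3.png",f)
cv2.imwrite("pics/v3.png",np.hstack([cv2.resize(f[90:290,20:220],(400,400)),cv2.resize(s[184:384,120:320],(400,400))]))
E
```

```text
0.012401417579392107 [-0.30734536  0.41623573 -0.30226882]
0.012822950478826423 [-0.08782346  0.43822712 -0.58639393]
15.6 0.012545086657432772 [ 0.60618722 -0.73419298 -0.85641127] [0.4450168  0.37052436 0.40652511] [179.99689495  69.99914947 149.95909669]
```

View pics/v3.png

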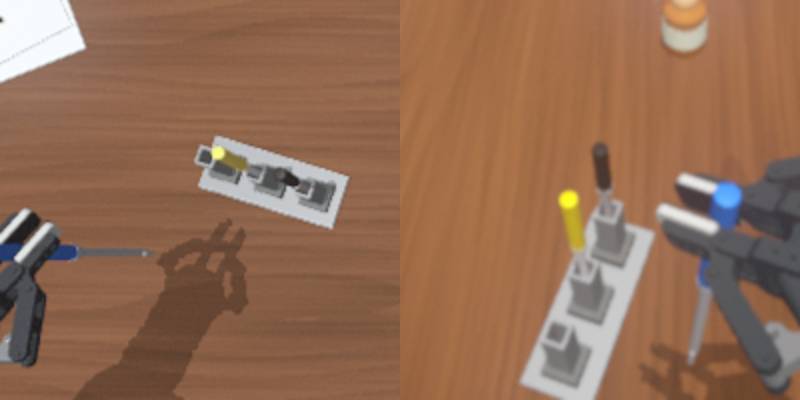

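The spatula is out and hanging upright. Its tip is at about (94.8, 216.8) in the top image and (264.8, 363.8) in the side image. I'll triangulate it to get the in-hand pose before laying it down.

```bash
cat > mv.py <<'E'
from tray import *
def tri(a,b):
    A,B=T.ray(a),S.ray(b); M=np.c_[A,-B]; k=np.linalg.lstsq(M,S.C-T.C,rcond=None)[0]
    p,q=T.C+k[0]*A,S.C+k[1]*B; return (p+q)/2,np.linalg.norm(p-q)
E
python3 - <<'E' 2>/dev/null
from mv import *
o1=robot.observe(); Rt=Ro.from_euler('xyz',o1['tcp_rot'],degrees=True); g=o1['tool_pos']+Rt.apply([0,0,.054])
tip,err=tri((94.8,216.8),(264.8,363.8)); h=g-tip; s=np.linalg.norm(h); h/=s
print("grip",g,"tip",tip,err,"dist",s,"h",h,"tool",Rt.inv().apply(h))
t=cv2.imread("pics/top3.png"); sd=cv2.imread("pics/side3.png")
bt=[b for b in blobs(mask(t,*BLUE,(0,180,70,240)))[:3]]; bs=[b for b in blobs(mask(sd,*BLUE,(250,260,300,340)))[:3]]
print([(b[0],b[1]) for b in bt],[(b[0],b[1]) for b in bs])
ms=np.any([b[2] for b in bs if b[0][4]>15],0); mt=np.any([b[2] for b in bt if b[0][4]>15],0)
P,d,E=axis3(mt,ms); print("handle axis",d,np.round(E,4).tolist(), "at grip z", P+d*(g[2]-P[2])/d[2])
E
```

```text
grip [0.48884778 0.34522635 0.38808747] tip [0.48888237 0.34770994 0.15016679] 0.0019022658396493802 dist 0.23793364979298207 h [-1.45387499e-04 -1.04381360e-02  9.99945511e-01] tool [-0.94138195 -0.0091113  -0.33721954]
[(array([ 10, 211,  21,  11, 153], dtype=int32), array([ 19.17647059, 215.74509804])), (array([ 44, 213,  14,   7,  75], dtype=int32), array([ 51.58666667, 216.29333333]))] [(array([275, 275,  16,  23, 268], dtype=int32), array([282.73134328, 285.54850746])), (array([271, 314,   3,   5,  11], dtype=int32), array([271.90909091, 315.72727273])), (array([270, 321,   3,   6,   8], dtype=int32), array([270.875, 323.625]))]
handle axis [-0.03786779 -0.23365695  0.97158142] [[[0.479, 0.3684, 0.408], [0.4892, 0.4313, 0.1465]], [[0.4786, 0.3659, 0.4183], [0.4774, 0.3587, 0.4483]]] at grip z [0.47976021 0.37321666 0.38808747]
```

```bash
python3 - <<'E' 2>/dev/null
from mv import *
zl,yl=lay(20,1); e=eul(zl,yl)
robot.line_to(tw(-.128,0,.26)-.054*zl,vel=.15,rotation=e)
robot.line_to(tw(-.128,0,.10)-.054*zl,vel=.12)
robot.pause(.3); o1=robot.observe(); print(o1['time'],o1['gripper_width'],o1['tool_pos'],tw(-.128,0,.10)-.054*zl,o1['tcp_rot'],e)
f=robot.grab_frame("top"); s=robot.grab_frame("side"); cv2.imwrite("pics/side4.png",s);cv2.imwrite("pics/top4.png",f)
cv2.imwrite("pics/v4.png",np.hstack([cv2.resize(f[150:250,290:390],(400,400)),cv2.resize(s[90:210,200:320],(400,400))]))
E
```

```text
23.6417 0.012567167786616325 [ 0.55283698 -0.39084742  0.15102209] [ 0.55274681 -0.3907373   0.1507434 ] [179.98578585 -19.97753799 101.29687531] [-180.         -20.         101.2922453]
```

View pics/v4.png

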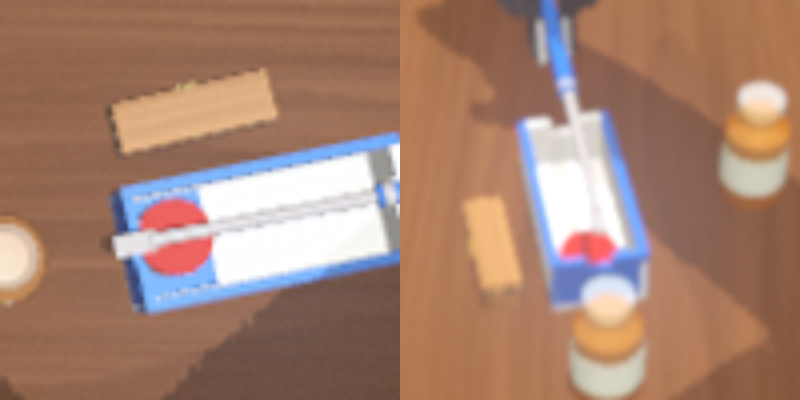

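The spatula is over the tray along its axis. The tip is at about (318.2, 210.7) in the top image and the shaft/handle joint at about (385.7, 197.5). I'll check height and lateral offset by ray.

```bash
python3 - <<'E' 2>/dev/null
from mv import *
for z in(.08,.09,.1,.11): print(z,"tip",wt(T.plane((318.2,210.7),z)).round(4),"joint",wt(T.plane((385.7,197.5),z)).round(4))
sd=cv2.imread("pics/side4.png")
def mark(p): return S.proj([tw(*p)]).round(1)
for z in(.08,.09,.1,.11): print(z,"side proj tip",mark((.107,0,z)),"joint",mark((-.042,0,z)))
c=sd[90:190,225:295]; cv2.imwrite("pics/v5.png",cv2.resize(c,None,fx=6,fy=6,interpolation=cv2.INTER_NEAREST))
E
```

```text
0.08 tip [ 0.1027 -0.0041] joint [-0.0593 -0.0043]
0.09 tip [ 0.1044 -0.0038] joint [-0.0558 -0.0041]
0.1 tip [ 0.106  -0.0036] joint [-0.0524 -0.0038]
0.11 tip [ 0.1077 -0.0033] joint [-0.049  -0.0036]
0.08 side proj tip [[260.5 165.3]] joint [[250.6 126.6]]
0.09 side proj tip [[260.5 162.4]] joint [[250.5 123.8]]
0.1 side proj tip [[260.6 159.5]] joint [[250.5 120.8]]
0.11 side proj tip [[260.6 156.5]] joint [[250.4 117.8]]
```

View pics/v5.png

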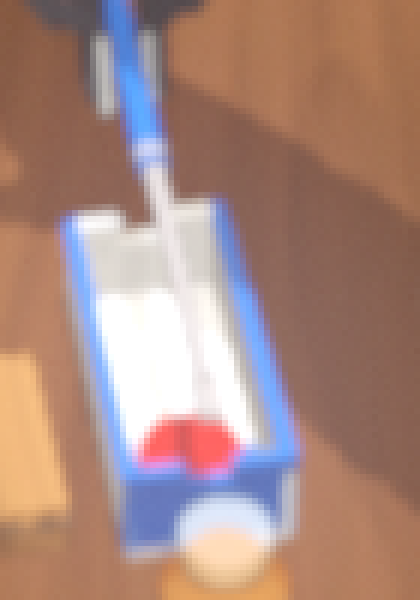

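Both cameras put the spatula level and parallel, about 1–3.5 mm towards the box side of the tray axis. I'll shift it 2.5 mm, lower it under a force guard, release gently and retreat.

```bash
python3 - <<'E' 2>/dev/null
from mv import *
zl,yl=lay(20,1); X=lambda z:tw(-.128,.0025,z)-.054*zl
robot.line_to(X(.10),vel=.05); robot.line_to(X(.053),vel=.06,guard=5)
g=robot.line_to(X(.042),vel=.015,guard=3); robot.pause(.2)
o1=robot.observe(); p=o1['tool_pos']; print(g,o1['time'],"grip z",p[2]+.054*zl[2],o1['ft_force'],o1['gripper_width'])
f=robot.grab_frame("top"); s=robot.grab_frame("side"); cv2.imwrite("pics/top5.png",f)
cv2.imwrite("pics/v6.png",np.hstack([cv2.resize(f[150:250,300:400],(400,400),interpolation=cv2.INTER_CUBIC),cv2.resize(s[100:190,220:310],(400,400),interpolation=cv2.INTER_CUBIC)]))
E
```

```text
False 26.0083 grip z 0.04209601832008669 [-0.71893053  1.35156539 -0.07694651] 0.012353258609502822
```

View pics/v6.png

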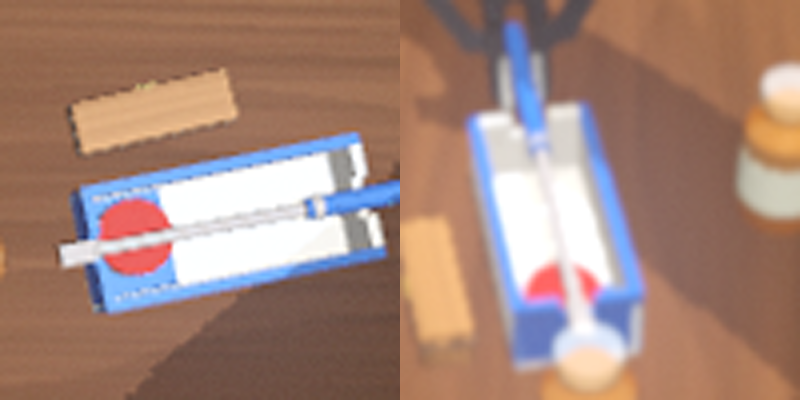

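The spatula lies in both notches, with the tip past the blue rim at about (60, 257) in the left crop and the handle through the white notch. I'll settle it a touch lower with the guard on, then release and retreat.

```bash
python3 - <<'E' 2>/dev/null
from mv import *
zl,yl=lay(20,1); X=lambda z:tw(-.128,.0025,z)-.054*zl
g=robot.line_to(X(.039),vel=.01,guard=2); robot.pause(.1)
o1=robot.observe(); print(g,"z",o1['tool_pos'][2]+.054*zl[2],o1['ft_force'])
robot.set_gripper(.04); robot.pause(.3); p=robot.observe()['tool_pos']
robot.line_to(p-.06*zl,vel=.06); robot.line_to(p-.06*zl-.03*tx+UP*.15,vel=.2); robot.pause(.3)
f=robot.grab_frame("top"); s=robot.grab_frame("side"); cv2.imwrite("pics/top6.png",f); cv2.imwrite("pics/side6.png",s)
ht=blobs(mask(f,*BLUE,(300,170,440,240)))
cv2.imwrite("pics/v7.png",np.hstack([cv2.resize(f[140:260,300:420],(400,400),interpolation=cv2.INTER_CUBIC),cv2.resize(s[90:190,210:310],(400,400),interpolation=cv2.INTER_CUBIC)]))
print(robot.observe()['time'])
E
```

```text
False z 0.03907496420433894 [0.14447195 0.12626119 0.53610597]
```

Run:
```python
from mv import *
o1=robot.observe(); print(o1['time'],o1['gripper_width'],o1['tool_pos'],wt(o1['tool_pos']),o1['tcp_rot'])
zl,yl=lay(20,1);p=o1['tool_pos']
for k in (.02,.04,.06): print(k,robot.ik(p-k*zl,eul(zl,yl)))
for k in (.02,.06,.15,.2): print(k,robot.ik(p+k*UP,eul(zl,yl)))
f=robot.grab_frame("top"); s=robot.grab_frame("side"); cv2.imwrite("pics/top6.png",f); cv2.imwrite("pics/side6.png",s)
cv2.imwrite("pics/v7.png",np.hstack([cv2.resize(f[140:260,300:420],(400,400),interpolation=cv2.INTER_CUBIC),cv2.resize(s[90:190,210:310],(400,400),interpolation=cv2.INTER_CUBIC)]))
```

```text
28.4917 0.039774033276542525 [ 0.55416376 -0.41109172  0.14559057] [-0.16670692  0.00259615] [-179.9771105   -20.04507098  101.28934785]
0.02 [-50.80834929  44.24369438  36.9685433  100.5560746    9.20911845
  26.45168368]
0.04 [-51.05275632  45.45077014  40.64251273 103.06052999   9.13420118
  26.21602908]
0.06 [-51.29342248  46.95825705  44.76146372 105.708668     9.06028221
  25.9840783 ]
0.02 [-50.56012688  42.98118649  35.30217774 100.11374141   9.28504843
  26.69111921]
0.06 [-50.56012688  42.83436655  39.24484534 104.20322896   9.28504843
  26.69111921]
0.15 [-50.56012688  45.52194465  52.49155101 114.76235652   9.28504843
  26.69111921]
0.2 None
```

View pics/v7.png

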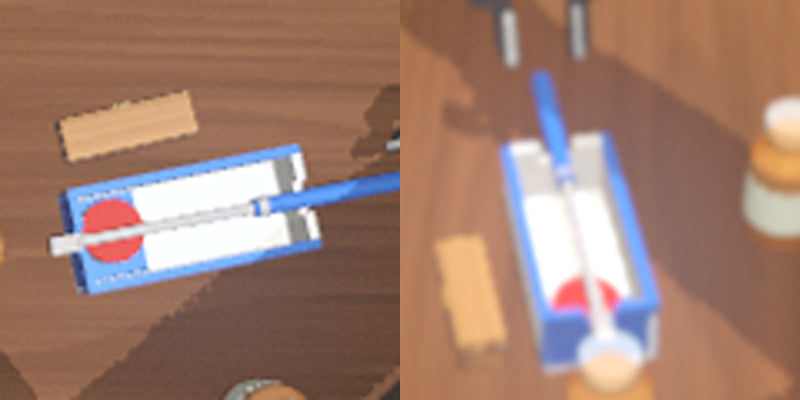

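The spatula is released and resting in both notches. Tip is at about (314.8, 213.3) and the handle joint at about (376.6, 201.6) in the top image, and the dish is still home. Only the second retreat move was out of reach, and the fingers are already clear. I'll run a last numeric check and hand in.

Run:
```python
from mv import *
robot.line_to(robot.observe()['tool_pos']+UP*.06,vel=.1); robot.pause(.5)
tip,j=wt(T.plane((314.8,213.3),.045)),wt(T.plane((376.6,201.6),.045)); print("tip",tip,"joint",j,"angle",np.arctan2(*(tip-j)[::-1]))
f=robot.grab_frame("top"); m=mask(f,(0,120,80),(8,255,255),(310,180,350,230))|mask(f,(170,120,80),(180,255,255),(310,180,350,230))
x,y0,w,h=cv2.boundingRect(m); print("dish",wt(T.plane((x+w/2-.5,y0+h/2-.5),.033)))
old=cv2.imread("pics/top6.png")[150:240,312:400]; print("motion since last frame",cv2.absdiff(old,f[150:240,312:400]).max())
o1=robot.observe(); print(o1['time'],o1['ft_force']); robot.job_done()
```

```text
tip [ 0.10637932 -0.00030996] joint [-0.04724514  0.00038427] angle -0.004518960679439857
dish [ 0.05689568 -0.00337262]
motion since last frame 24
29.8833 [ 0.02725067 -0.1154293   0.12530439]
the job is handed in; nothing more can be done
```

I slid the dish home, then pulled the spatula from the holder and laid it in both tray notches. The job was handed in at about 30 s of the 67 s allowed, and no verdict was reported.

**Dish:** I pushed it along the floor with closed fingers until the force guard tripped. The last top-camera check puts its centre at tray x ≈ 56.9 mm, y ≈ -3.4 mm, where home is 56 mm.

**Spatula:** I lowered it under a force guard and then opened the fingers.
- The tip is at tray x ≈ 106 mm, so the middle is at about -29 mm (allowed -46 to 8 mm).
- It lies within 1 mm of the tray's centre line and about 0.005 rad off its length.
- Its resting height was not measured directly; the pictures show it in both notches.

**Other objects:** The probe and brush were still in their sleeves after the spatula came out. In the pictures the bottles and weight box looked undisturbed; I did not measure them at the end.

**Checks that failed or disagreed:**
- **Tray centre line:** before lowering, the cameras put the spatula 1–3.5 mm off the centre line that the robot reported. I corrected by 2.5 mm, and the final check came out centred.
- **Contact guard:** it never tripped while lowering, even to a grip height of 39 mm, against the 45 mm expected. The handle probably tilted or slipped slightly in the grip as it seated.
- **Retreat:** one upward retreat move was out of reach and was refused. The fingers were already clear, and I raised them a further 60 mm.
- **Picture comparison:** the last two top pictures of the tray area differ by up to 24 grey levels. I think that is the arm's shadow, but I did not confirm it.

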